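# Push a wood block square into the marking-out stop

### The job

Set the wood block that lies in front of the aluminium fence up for marking out: using only the fingertips or the outside of the fingers, push it gently along the bench until one of its long sides lies flush against the fence and its end butts up against the red stop (not the blue one). Do not grip or lift the block, leave everything else where it is, and finish with the hand clear.

Things in the scene. Friction and masses are not known exactly. Their poses are not given: they have to be found in the camera images.
- wood_block: Loose softwood block, reddish-brown, 45 wide (its x) x 120 long (its y) x 38 mm high (z), about 0.1 to 0.2 kg, lying on the bench in front of the fence. Origin at the centre of its underside. It starts turned up to about 30 degrees from the fence.
- fence: Straight aluminium angle screwed to the bench. Its working face (towards the robot) is 366 mm long, 18 mm high. Origin on that face, mid-length, bench level; y runs along the fence, x points away from the robot, square to the face: the block belongs on the -x side. Behind the face, an 8 mm thick upright and a foot 4 mm high, 36 mm deep overall.
- red_stop: Red end stop, fixed at the left or right end of the fence, 166 mm from its origin. A bar 22 mm wide (its y), 20 mm high, standing out 52 mm from the fence face towards the robot; its clamp screw over the fence is 28 mm high. Origin on the fence face line, mid-width, bench level; axes as the fence's. The block's end must meet its side facing mid-fence (11 mm from its origin).
- blue_stop: The same in blue, at the other end of the fence, 310 mm clear between the two. Not used.
- dark_piston: Dark grey piston, 66 mm diameter, 58 mm high, loose. Leave alone. Origin at the centre of its underside.
- grease_tin: Yellow and black grease tin, 68 mm diameter, 60 mm high, loose. Leave alone. Origin at the centre of its underside.
- gear: Bright spur gear, 64 mm diameter, 22 mm high, lying loose behind the fence. Leave alone. Origin at the centre of its underside.
- spring: Dark coil spring, 32 mm diameter, 45 mm high, standing loose behind the fence. Leave alone. Origin at the centre of its underside.
- nut: Steel hexagon nut, 22 mm across, 10 mm high, loose. Leave alone. Origin at the centre of its underside.
Things that resemble listed ones, but are neither listed nor needed, are in the scene too. Of the things that look like the wood_block, the middle-sized one is meant.

How it is judged:
By the outcome, as a careful person would: the job done as asked, in the order asked, and still so for the second after the job is handed in, with the robot touching nothing.
It also fails if it takes over 64 s, if anything falls off the work surface, if the arm or the gripper's body presses on something with over 40 N, if the wrist force passes 120 N, or if a joint passes its speed limit or range.

### The arm

A 7-joint arm with a two-finger parallel gripper is mounted at the origin on a cart in front of the work surface, level with it; the furniture and walls round the work are solid. World frame = base frame: x ahead of the robot, y to its left, z up, the work surface at z = 0. Lengths are in m, angles in rad, forces in N, time in s.
With the tool pointing down it reaches from about 0.35 to 0.9 m from the base axis. Payload 8.1 kg.
Tool frame: the origin (TCP) lies at the centre of the arm's flange, where the gripper is bolted on; the fingertips stand 178 mm ahead of it and the grasp point (between the pads) lies 159 mm ahead of it; x points along the fingers, z is the direction in which the jaws open and shut, and the axes are right-handed (so a half turn about x gives the same grasp; the last joint's range is limited). The gripper opens to 92 mm and grips with 3 to 60 N. Pads are 19 mm wide; open, the fingers measure 130 mm over their backs; the gripper's body (75 mm by 190 mm) begins 47 mm behind the grasp point.
Start: joints at [1.114, 0.434, 0.025, 1.573, -0.012, 1.134, -0.075], TCP at [0.217, -0.586, 0.405] pointing down, gripper open.
Joint ranges: [-2.62, 2.62], [-0.44, 2.09], [-1.27, 1.32], [0.08, 2.57], [-1.32, 4.46], [0.12, 2], [-2.74, 2.74]. Speed limits (rad/s): [2.22, 2.22, 3.01, 3.01, 3.14, 3.14, 3.14].

### API

Orientations are given as a rotation vector (axis times angle).
In Python, from cell import arm, get_image, search_frame, pinpoint gives the robot as it stands.
- The arm moves only by the tool arm_command, never from a script. Its argument "motion" is a list of rows, each a list of 7 numbers: the finger opening in mm, from 0 to 91.8, then the shift along the tool's x, y, z in mm, then the turn, a rotation vector about the tool's x, y, z in degrees. In form: [[fingers, x, y, z, ax, ay, az], ...]. A call has 1 to 5 rows; each row shifts and turns the commanded pose from where the row before left it, along the tool's axes as they then stand; what a row does not reach is not made up. A row lasts 1/8 s, in which the tool goes at most 62.5 mm and 10.7 degrees, less where a joint would pass 70% of its speed; a pose out of reach is approached as far as the arm can. A call with a gripper value outside its range is refused whole. The fingers move at their own pace and stop on an object; "newtons" is the grip in N (left out, the last holds). Time passes only in rows, so rows that do not move let the fingers close. It gives the time, the measured TCP pose, the force and the opening at its end, in the units of the state.
- arm.observe(): the state, without advancing time (a new reading comes with each control period).
- get_image(name): name is "scene" or "top" or "wrist"; returns a dict with "frame" (420x560x3 uint8, red, green, blue), "range_z" (420x560 float32, m along the optical axis (not along the pixel's ray), 0 where there is no reading), "K" (3x3 intrinsics, pixels), "distortion" ([k1, k2, p1, p2, k3] as OpenCV has them; the pictures are not rectified), "origin" and "rotation" of the camera in the world; the wrist camera has in their place "tool_from_camera" (4x4, takes a point from camera to tool coordinates, whose origin is the TCP and whose axes are the tool frame's). Camera axes: x right, y down, z forward; pixel columns grow to the right and rows downward; lengths in m; the calibration is good to about 2 mm. A picture is of the moment at which its call begins: read the wrist's pose just before it.
- arm.sign_off(): hands the job in, once; it reports no verdict.
Trained networks look in the newest picture that a camera, given by its name, has taken for a name from the list of things; names that differ only in an ending like _2 or _b are one class to them, and where a whole thing is asked for, a point or a joint stands for the part that bears it (a point fixed in the world has none). Each returns a list of dicts, best first, with "p" (0 to 1); they miss things now and then, are a little off and sometimes report something else, mostly with a low value. They report only what shows in the picture. A call takes as long as a camera call. They do not tell look-alikes from the thing itself.
- search_frame(camera, target): "point" ([x, y, z] in m, in world coordinates, good to about 4 mm: the middle of the surface that is visible of it).
- pinpoint(camera, target): "point" ([x, y, z] in m, in world coordinates, good to about 4 mm: a listed point, or the origin of a listed thing).
The state is a dict: "clock": time; "joints": joint angles; "dq": joint speeds; "joint_efforts": joint torques, N m; "position": TCP position; "ee_rot": TCP orientation; "force": force on the tool from outside, world axes, zero at the start; "ft_torque": the same for the moment, N m; "width": opening from 0.0 (shut) to 1.0 (fully open).
Only numpy, scipy, OpenCV 4.12 (cv2) and the standard library are available. Lean on these libraries where they do the work, as an engineer would, in place of code of your own. Each camera call takes 0.05 s, during which the arm holds its last target. There are 200 camera calls.

## Working session

There is one attempt and no reset: what is moved stays moved. The work goes in short steps, Python scripts to look and compute and a tool call to move; the robot and the scene stay as the last step left them, time stands still between calls to the robot, and variables do not carry over. Pictures are saved under pics/ and viewed, about 8 in all and at most 12, crops included, and the job is handed in when it is done.

Besides the shell and the picture viewer there is one more tool, called after ">>>" as name(argument=value, ...) on one line, values as JSON. arm_command: Moves the arm, as the interface text tells. Its arguments: {"type":"object","properties":{"motion":{"type":"array"},"newtons":{"type":"number"}},"required":["motion"]}

```bash
mkdir -p pics; ls; python3 - <<'E'
from cell import arm,get_image,search_frame,pinpoint
import cv2,numpy as np
s=arm.observe();print({k:np.round(v,3) for k,v in s.items()})
for c in["top","scene"]:
    g=get_image(c);cv2.imwrite(f"pics/{c}0.png",g["frame"][:,:,::-1])
    print(c,g["origin"],g["rotation"],g["K"],g["distortion"])
    for t in["wood_block","fence","red_stop","blue_stop","dark_piston","grease_tin","nut"]:
        print(t,[(np.round(d["point"],3).tolist(),round(d["p"],2)) for d in pinpoint(c,t)])
E
```

```text
pics
{'clock': np.float64(0.0), 'joints': array([ 1.114,  0.435,  0.025,  1.574, -0.012,  1.134, -0.075]), 'dq': array([ 0.002, -0.001,  0.002, -0.001,  0.001, -0.   , -0.001]), 'joint_efforts': array([-0.0000e+00, -6.6786e+01,  9.8400e-01, -3.1447e+01, -6.1000e-02,
        4.3000e-02,  0.0000e+00]), 'position': array([ 0.216, -0.586,  0.404]), 'ee_rot': array([ 0.946,  1.357, -0.944]), 'force': array([-0.192,  0.01 ,  0.186]), 'ft_torque': array([-0.033, -0.019,  0.003]), 'width': np.float64(0.996)}
top [0.34993502 0.04567761 0.97229142] [-2.14211828  2.1209287  -0.21248316] [[439.51749291   0.         281.15309639]
 [  0.         439.51749291 214.45325939]
 [  0.           0.           1.        ]] [-0.00472897  0.          0.          0.          0.        ]
wood_block [([0.348, 0.098, -0.002], 0.85), ([0.487, 0.328, -0.002], 0.78), ([0.526, -0.057, -0.002], 0.61)]
fence [([0.636, -0.067, -0.003], 0.96)]
red_stop [([0.608, -0.235, -0.003], 0.56)]
blue_stop [([0.667, 0.091, -0.004], 0.57)]
dark_piston [([0.523, 0.161, -0.002], 0.73)]
grease_tin [([0.461, -0.279, 0.001], 0.65)]
nut [([0.643, 0.162, -0.0], 0.52)]
scene [1.29412772 0.10516965 1.15226346] [-1.79535015 -1.98125041  0.6012825 ] [[525.60617605   0.         269.04876062]
 [  0.         525.60617605 212.89941792]
 [  0.           0.           1.        ]] [-0.15966613  0.          0.          0.          0.        ]
wood_block [([0.528, -0.054, 0.002], 0.95), ([0.347, 0.101, 0.002], 0.9)]
fence [([0.639, -0.078, 0.002], 0.98)]
red_stop [([0.609, -0.235, -0.003], 0.7)]
blue_stop [([0.673, 0.086, 0.001], 0.59)]
dark_piston []
grease_tin [([0.461, -0.282, -0.002], 0.83)]
nut [([0.646, 0.162, -0.002], 0.46)]
```

View pics/top0.png

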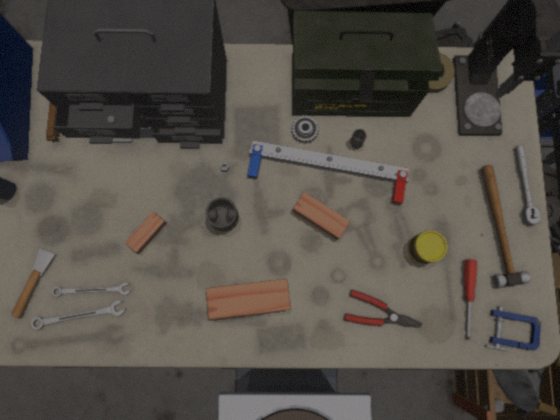

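View pics/scene0.png

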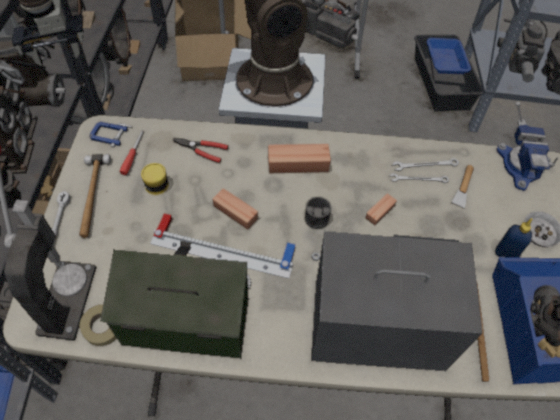

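```bash
cat > h.py <<'E'
from cell import arm,get_image,search_frame,pinpoint
import cv2,numpy as np
from scipy.spatial.transform import Rotation as R
def cam(name):
    s=arm.observe();g=get_image(name)
    if name=="wrist":
        T=np.eye(4);T[:3,:3]=R.from_rotvec(s["ee_rot"]).as_matrix();T[:3,3]=s["position"]
        M=T@np.array(g["tool_from_camera"])
        return g,M[:3,:3],M[:3,3]
    r=np.array(g["rotation"])
    return g,(R.from_rotvec(r).as_matrix() if r.shape==(3,) else r),np.array(g["origin"])
def toworld(g,Rm,o,uv,z):
    p=cv2.undistortPoints(np.array(uv,float).reshape(-1,1,2),g["K"],np.array(g["distortion"])).reshape(-1,2)
    d=np.c_[p,np.ones(len(p))]@Rm.T
    return o+d*((z-o[2])/d[:,2])[:,None]
def depth_world(g,Rm,o,mask):
    v,u=np.nonzero(mask&(g["range_z"]>0))
    p=cv2.undistortPoints(np.c_[u,v].astype(float).reshape(-1,1,2),g["K"],np.array(g["distortion"])).reshape(-1,2)
    return o+(np.c_[p,np.ones(len(p))]*g["range_z"][v,u][:,None])@Rm.T
def masks(f):
    h=cv2.cvtColor(f,cv2.COLOR_RGB2HSV);H,S,V=[h[...,i].astype(int) for i in range(3)]
    return dict(wood=(H<16)&(S>75)&(S<170)&(V>70),red=((H<6)|(H>172))&(S>180)&(V>60),blue=(H>100)&(H<125)&(S>120)&(V>50))
def comps(m,amin=60):
    n,l,st,c=cv2.connectedComponentsWithStats(m.astype(np.uint8))
    return [(st[i,4],c[i],l==i) for i in range(1,n) if st[i,4]>amin]
def rect(g,Rm,o,m,z):
    w=np.array(toworld(g,Rm,o,np.argwhere(m)[:,::-1],z))[:,:2]
    (c,s,a)=cv2.minAreaRect((w*1000).astype(np.float32))
    b=cv2.boxPoints((c,s,a));e=b[1]-b[0];e2=b[2]-b[1]
    l=e if np.hypot(*e)>np.hypot(*e2) else e2
    l=l*np.sign(l[1]);return np.round(c,1),np.round(sorted(s),1),round(np.degrees(np.arctan2(-l[0],l[1])),1)
def goal(p,yaw):
    """shift in tool axes (mm) and turn (deg) to tips-down pose, tool z along fence y (yaw deg) or opposite"""
    s=arm.observe();Rt=R.from_rotvec(s["ee_rot"]);a=np.radians(yaw)
    y=np.array([-np.sin(a),np.cos(a),0]);best=None
    for z in(y,-y):
        x=np.array([0,0,-1.]);G=R.from_matrix(np.c_[x,np.cross(z,x),z])
        r=(Rt.inv()*G).as_rotvec(degrees=True)
        if best is None or np.linalg.norm(r)<np.linalg.norm(best):best=r
    print("pos",np.round(s["position"]*1000,1),"shift now-axes",np.round(Rt.inv().apply(np.array(p)-s["position"])*1000,1),"turn",np.round(best,2))
    print("tool axes cols\n",np.round(Rt.as_matrix(),3))
E
python3 - <<'E'
from h import *
goal([.42,-.06,.40],-10)
for c in["top","scene"]:
    g,Rm,o=cam(c);m=masks(g["frame"])
    for k,z in[("wood",.038),("red",.02),("blue",.02)]:
        for a,ce,mm in comps(m[k],40):
            d=depth_world(g,Rm,o,mm)
            r=rect(g,Rm,o,mm,z)
            if .3<r[0][0]/1000<.8 and abs(r[0][1])<400: print(c,k,a,np.round(ce),r,"ztop",np.round(np.percentile(d[:,2],[50,90]),3))
E
```

```text
pos [ 216.5 -586.3  404.8] shift now-axes [   4.7  373.2 -423.2] turn [ 3.027e+01  1.000e-02 -0.000e+00]
tool axes cols
 [[ 0.     0.938  0.346]
 [-0.     0.346 -0.938]
 [-1.    -0.     0.   ]]
top wood 62 [404. 187.] (array([ 589.5, -231.3]), array([17.1, 74. ]), np.float32(79.6)) ztop [0.02  0.023]
top wood 1162 [321. 215.] (array([524.9, -53.8]), array([ 46.7, 120.6]), np.float32(-32.8)) ztop [0.037 0.04 ]
top wood 685 [144. 232.] (array([483.7, 324.4]), array([35.6, 89.9]), np.float32(50.7)) ztop [0.028 0.03 ]
top wood 232 [472. 278.] (array([ 387.7, -370. ]), array([23.5, 89. ]), np.float32(85.8)) ztop [0.021 0.024]
top wood 2632 [248. 299.] (array([344.6, 100.8]), array([ 66. , 172.5]), np.float32(7.4)) ztop [0.053 0.055]
top wood 256 [368. 299.] (array([ 345.7, -152.4]), array([16.3, 82.1]), np.float32(-21.2)) ztop [0.015 0.018]
top wood 233 [364. 320.] (array([ 303.2, -141.1]), array([16.5, 80.5]), np.float32(-6.8)) ztop [0.014 0.017]
top red 177 [399. 190.] (array([ 588.1, -230.7]), array([18.8, 55.7]), np.float32(80.7)) ztop [0.019 0.022]
top blue 225 [254. 163.] (array([64
[... 255 characters left out ...]
), np.float32(7.5)) ztop [0.053 0.057]
scene wood 205 [128. 161.] (array([ 409. , -365.8]), array([27.5, 94.2]), np.float32(82.5)) ztop [0.021 0.026]
scene wood 145 [207. 155.] (array([ 367.7, -151.2]), array([18.5, 86.8]), np.float32(-22.9)) ztop [0.016 0.02 ]
scene wood 877 [235. 208.] (array([536.1, -50.4]), array([ 57.2, 129.8]), np.float32(-32.5)) ztop [0.038 0.042]
scene wood 414 [380. 209.] (array([500.5, 326.6]), array([35.9, 99.9]), np.float32(49.7)) ztop [0.03  0.034]
scene red 98 [165. 222.] (array([ 586.9, -226.3]), array([19.2, 42.5]), np.float32(80.4)) ztop [0.021 0.024]
scene blue 130 [289. 252.] (array([643. ,  98.1]), array([19.2, 49.1]), np.float32(80.7)) ztop [0.022 0.025]
```

>>> arm_command(motion=[[0, 0, 37.3, -42.3, 0, 0, 0], [0, 0, 37.3, -42.3, 0, 0, 0], [0, 0, 37.3, -42.3, 0, 0, 0], [0, 0, 37.3, -42.3, 0, 0, 0], [0, 0, 37.3, -42.3, 0, 0, 0]])

```text
clock: 1.52
position: [0.3186, -0.3215, 0.405]
ee_rot: [0.945, 1.355, -0.945]
force: [0.9, 0.6, 0.2]
width: 0.503
```

>>> arm_command(motion=[[0, 0, 37.3, -42.3, 0, 0, 0], [0, 0, 37.3, -42.3, 0, 0, 0], [0, 0, 37.3, -42.3, 0, 0, 0], [0, 0, 37.3, -42.3, 0, 0, 0], [0, 0, 37.3, -42.3, 0, 0, 0]])

```text
clock: 2.15
position: [0.4203, -0.0586, 0.4051]
ee_rot: [0.945, 1.355, -0.945]
force: [1.3, -0.5, 0.2]
width: 0.011
```

>>> arm_command(motion=[[50, 0, 0, 0, 10.1, 0, 0], [50, 0, 0, 0, 10.1, 0, 0], [50, 0, 0, 0, 10.1, 0, 0], [50, 0, 0, 0, 0, 0, 0], [50, 0, 0, 0, 0, 0, 0]])

```text
clock: 2.78
position: [0.4199, -0.0603, 0.4048]
ee_rot: [1.334, 1.123, -1.334]
force: [-0.2, -0.5, 0.3]
width: 0.506
```

```bash
python3 - <<'E'
from h import *
goal([.42,-.06,.40],-10)
print(arm.observe()["width"])
g,Rm,o=cam("wrist");m=masks(g["frame"]);cv2.imwrite("pics/w1.png",g["frame"][:,:,::-1])
for k,z in[("wood",.038),("red",.02),("blue",.02)]:
    for a,ce,mm in comps(m[k],300):
        d=depth_world(g,Rm,o,mm);print(k,a,np.round(ce),rect(g,Rm,o,mm,z),"z",np.round(np.percentile(d[:,2],[50,90]),3))
E
```

```text
pos [419.9 -60.3 404.8] shift now-axes [ 4.8  0.1 -0.3] turn [ 0.2   0.   -0.01]
tool axes cols
 [[ 0.     0.985 -0.17 ]
 [-0.    -0.17  -0.985]
 [-1.     0.     0.   ]]
0.5059785338352596
wood 6822 [252.  80.] (array([527. , -55.6]), array([ 45.2, 119.2]), np.float32(-32.6)) z [0.037 0.038]
wood 784 [375. 235.] (array([ 358.8, -153.1]), array([16.3, 80.5]), np.float32(-22.3)) z [0.015 0.017]
wood 4011 [146. 264.] (array([363. , 106.4]), array([ 43.5, 180.1]), np.float32(4.5)) z [0.052 0.054]
wood 343 [385. 272.] (array([ 316.8, -154.9]), array([17. , 53.4]), np.float32(-5.3)) z [0.015 0.017]
blue 370 [76.  6.] (array([621.1,  92.6]), array([11.5, 27.6]), np.float32(-13.1)) z [0.019 0.02 ]
```

>>> arm_command(motion=[[50, 0, 50, 15, 0, 0, 0], [50, 0, 50, 15, 0, 0, 0], [50, 0, 0, 0, 0, 0, 0]])

```text
clock: 3.2
position: [0.5155, -0.1093, 0.4041]
ee_rot: [1.337, 1.121, -1.337]
force: [-0.4, 0.6, -0.1]
width: 0.542
```

```bash
python3 - <<'E'
from h import *
g,Rm,o=cam("wrist");m=masks(g["frame"]);cv2.imwrite("pics/w2.png",g["frame"][:,:,::-1])
for k,z in[("wood",.038),("red",.02),("blue",.02)]:
    for a,ce,mm in comps(m[k],300):
        d=depth_world(g,Rm,o,mm);print(k,a,np.round(ce),rect(g,Rm,o,mm,z),"z",np.round(np.percentile(d[:,2],[50,90]),3))
# fence upright from depth: z .014-.022, x>.6
p=depth_world(g,Rm,o,g["range_z"]>0)
a=np.radians(-10);X=np.array([np.cos(a),np.sin(a)]);Y=np.array([-np.sin(a),np.cos(a)])
f=np.c_[p[:,:2]@X,p[:,:2]@Y,p[:,2]]
s=(f[:,2]>.013)&(f[:,2]<.021)&(f[:,0]>.60)&(f[:,0]<.68)
for y0 in np.arange(-.14,.24,.03):
    q=f[s&(abs(f[:,1]-y0)<.015)]
    if len(q)>20:print(round(y0,2),len(q),np.round(np.percentile(q[:,0],[2,50,98]),4))
E
```

```text
wood 5925 [223. 187.] (array([530.1, -57.6]), array([ 50.6, 119.5]), np.float32(-32.9)) z [0.037 0.038]
wood 868 [538. 253.] (array([ 404. , -366.8]), array([25.5, 90.3]), np.float32(86.6)) z [0.022 0.025]
red 1403 [390.  91.] (array([ 597. , -233.5]), array([21.7, 71.1]), np.float32(79.6)) z [0.019 0.021]
red 516 [527. 244.] (array([ 400.7, -368. ]), array([20.2, 79.3]), np.float32(75.0)) z [0.016 0.019]
blue 1785 [56. 94.] (array([653.1,  86.6]), array([30.1, 72.2]), np.float32(82.2)) z [0.019 0.021]
-0.14 734 [0.6016 0.6259 0.664 ]
-0.11 770 [0.6016 0.6367 0.6622]
-0.08 312 [0.644  0.648  0.6521]
-0.05 307 [0.6439 0.6476 0.6521]
-0.02 278 [0.6439 0.6475 0.6511]
0.01 289 [0.6439 0.6476 0.6512]
0.04 287 [0.6436 0.6476 0.6513]
0.07 306 [0.6437 0.6477 0.6516]
0.1 288 [0.6431 0.6472 0.651 ]
0.13 299 [0.6431 0.6468 0.6513]
0.16 269 [0.6434 0.6471 0.6508]
0.19 970 [0.601  0.6301 0.6616]
0.22 482 [0.6011 0.6248 0.6509]
```

View pics/w2.png

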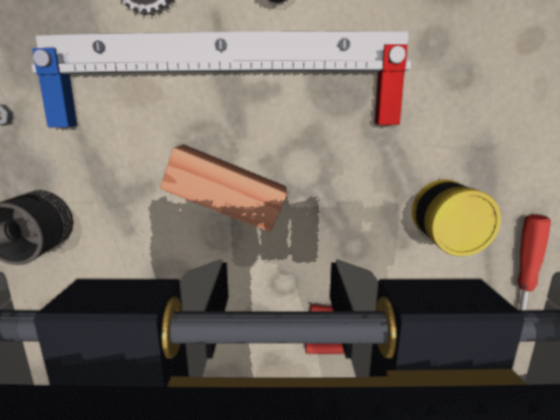

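>>> arm_command(motion=[[50, 10, -34, -25, 0, 0, 0], [50, 10, -34, -25, 0, 0, 0], [50, 50, 0, 0, 0, 0, 0], [50, 50, 0, 0, 0, 0, 0], [50, 40, 0, 0, 0, 0, 0]])

```text
clock: 3.88
position: [0.4536, -0.0458, 0.2436]
ee_rot: [1.335, 1.123, -1.336]
force: [1.2, -0.6, 0.5]
width: 0.544
```

>>> arm_command(motion=[[50, 25, 0, 0, 0, 0, 0], [50, 18, 0, 0, 0, 0, 0], [50, 12, 0, 0, 0, 0, 0], [50, 0, 0, 0, 0, 0, 0]])

```text
clock: 4.38
position: [0.4544, -0.046, 0.1895]
ee_rot: [1.336, 1.123, -1.337]
force: [0.8, 0.4, 0.8]
width: 0.543
```

```bash
cat >> h.py <<'E'
def fr(p):
    a=np.radians(-9.8);p=np.asarray(p)
    return np.round([p[0]*np.cos(a)+p[1]*np.sin(a),-p[0]*np.sin(a)+p[1]*np.cos(a)],1)
def report(cams=("wrist","top")):
    s=arm.observe();print("t",round(s["clock"],2),"tcp XY",fr(s["position"]*1000),"z",round(s["position"][2],4),"F",np.round(s["force"],1),"w",round(s["width"]*91.8,1))
    for c in cams:
        g,Rm,o=cam(c)
        m=masks(g["frame"])
        for k,z in(("wood",.038),("red",.02)):
            for a,ce,mm in comps(m[k],150):
                r=rect(g,Rm,o,mm,z);f=fr(r[0])
                if 440<f[0]<700 and -180<f[1]<180:print(c,k,a,np.round(ce),"XY",f,r[1],"relyaw",round(r[2]+9.8,1))
E
python3 -c "
from h import *
report()"
```

```text
t 4.38 tcp XY [455.6  32. ] z 0.1895 F [0.8 0.4 0.8] w 49.8
wrist wood 41668 [260. 121.] XY [529.3  34.9] [ 44.1 118. ] relyaw -23.0
top red 191 [399. 190.] XY [ 619.1 -127.6] [18.5 58.4] relyaw 88.9
```

>>> arm_command(motion=[[50, 0, 7, 0, 0, 0, 0], [50, 0, 6, 0, 0, 0, 0], [50, 0, 6, 0, 0, 0, 0], [50, 0, 6, 0, 0, 0, 0], [50, 0, 6, 0, 0, 0, 0]])

```text
clock: 5.1
position: [0.4857, -0.0517, 0.1896]
ee_rot: [1.337, 1.121, -1.337]
force: [-0.8, -0.3, 0.7]
width: 0.543
```

>>> arm_command(motion=[[50, 0, 6, 0, 0, 0, 0], [50, 0, 6, 0, 0, 0, 0], [50, 0, 6, 0, 0, 0, 0], [50, 0, 6, 0, 0, 0, 0], [50, 0, 6, 0, 0, 0, 0]])

```text
clock: 5.72
position: [0.5153, -0.0569, 0.1897]
ee_rot: [1.337, 1.121, -1.337]
force: [-1.1, 1.4, 0.9]
width: 0.545
```

```bash
python3 -c "
from h import *
report()"
```

```text
t 5.72 tcp XY [517.5  31.7] z 0.1897 F [-1.1  1.4  0.9] w 50.1
wrist wood 35112 [259. 223.] XY [554.2  39.1] [ 48.6 118.4] relyaw -0.3
```

>>> arm_command(motion=[[50, 0, 6, 0, 0, 0, 0], [50, 0, 6, 0, 0, 0, 0], [50, 0, 6, 0, 0, 0, 0], [50, 0, 6, 0, 0, 0, 0], [50, 0, 6, 0, 0, 0, 0]])

```text
clock: 6.45
position: [0.5449, -0.0621, 0.1897]
ee_rot: [1.337, 1.121, -1.337]
force: [0.4, 0.3, 0.3]
width: 0.543
```

>>> arm_command(motion=[[50, 0, 6, 0, 0, 0, 0], [50, 0, 6, 0, 0, 0, 0], [50, 0, 6, 0, 0, 0, 0], [50, 0, 6, 0, 0, 0, 0], [50, 0, 6, 0, 0, 0, 0]])

```text
clock: 7.08
position: [0.5744, -0.0673, 0.1897]
ee_rot: [1.337, 1.121, -1.337]
force: [-0.6, 0.2, -0.5]
width: 0.548
```

>>> arm_command(motion=[[50, 0, 3, 0, 0, 0, 0], [50, 0, 0, 0, 0, 0, 0]])

```text
clock: 7.32
position: [0.5773, -0.0678, 0.1897]
ee_rot: [1.337, 1.121, -1.337]
force: [-0.6, -0.1, 0.1]
width: 0.545
```

```bash
python3 - <<'E'
from h import *
report()
g,Rm,o=cam("wrist");cv2.imwrite("pics/w3.png",g["frame"][:,:,::-1])
E
```

```text
t 7.33 tcp XY [580.4  31.4] z 0.1897 F [-0.6 -0.1  0.1] w 50.0
wrist wood 34485 [259. 223.] XY [617.5  38.7] [ 48.2 118.2] relyaw -0.3
```

View pics/w3.png

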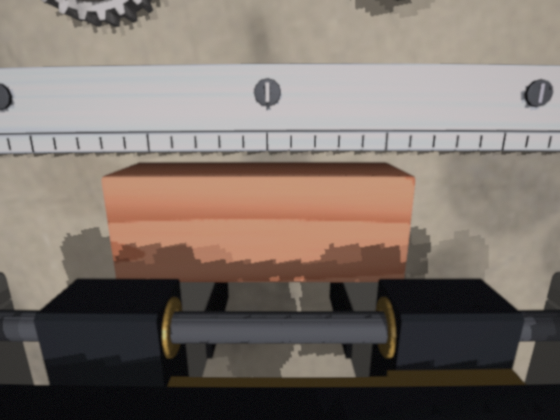

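>>> arm_command(motion=[[50, 0, 3, 0, 0, 0, 0], [50, 0, 3, 0, 0, 0, 0], [50, 0, 0, 0, 0, 0, 0], [50, 0, -20, 0, 0, 0, 0], [30, 0, -10, -20, 0, 0, 0]])

```text
clock: 8.1
position: [0.5561, -0.0454, 0.1896]
ee_rot: [1.338, 1.119, -1.34]
force: [-0.4, 0.7, 0.6]
width: 0.48
```

>>> arm_command(motion=[[0, 0, 0, -30, 0, 0, 0], [0, 0, 0, -35, 0, 0, 0], [0, 0, 0, -30, 0, 0, 0], [0, 0, 32, 0, 0, 0, 0], [0, 0, 31, 0, 0, 0, 0]])

```text
clock: 8.72
position: [0.6365, 0.0393, 0.1899]
ee_rot: [1.336, 1.122, -1.335]
force: [0.2, 0.3, 0.5]
width: 0.005
```

```bash
python3 - <<'E'
from h import *
report()
E
```

```text
t 8.72 tcp XY [620.5 147.1] z 0.1899 F [0.2 0.3 0.5] w 0.4
wrist wood 11094 [475. 274.] XY [635.6  68.3] [31.9 74. ] relyaw -0.4
wrist wood 993 [475. 346.] XY [601.8  61.2] [ 4.5 55. ] relyaw -0.3
```

>>> arm_command(motion=[[0, 0, -1, 12, 0, 0, 0], [0, 0, 0, 12, 0, 0, 0], [0, 0, 0, 6, 0, 0, 0], [0, 0, 0, 6, 0, 0, 0], [0, 0, 0, 6, 0, 0, 0]])

```text
clock: 9.45
position: [0.6269, -0.0025, 0.1898]
ee_rot: [1.337, 1.122, -1.337]
force: [-0.4, 1.8, -0.1]
width: 0.005
```

>>> arm_command(motion=[[0, 0, 0, 6, 0, 0, 0], [0, 0, 0, 6, 0, 0, 0], [0, 0, 0, 6, 0, 0, 0], [0, 0, 0, 6, 0, 0, 0], [0, 0, 0, 6, 0, 0, 0]])

```text
clock: 10.07
position: [0.6218, -0.0322, 0.1898]
ee_rot: [1.337, 1.121, -1.337]
force: [-1.2, 3.6, 1.7]
width: 0.003
```

```bash
python3 - <<'E'
from h import *
report()
g,Rm,o=cam("wrist");cv2.imwrite("pics/w4.png",g["frame"][:,:,::-1])
E
```

```text
t 10.07 tcp XY [618.2  74.1] z 0.1898 F [-1.2  3.6  1.7] w 0.3
wrist wood 14715 [452. 269.] XY [634.2   7.8] [34.  98.9] relyaw -0.4
wrist wood 253 [479. 343.] XY [600.9 -11.9] [ 1.2 53.7] relyaw 0.2
```

View pics/w4.png

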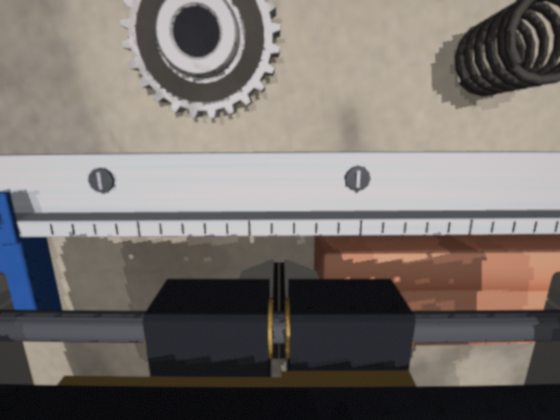

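>>> arm_command(motion=[[0, 0, 0, 6, 0, 0, 0], [0, 0, 0, 6, 0, 0, 0], [0, 0, 0, 6, 0, 0, 0], [0, 0, 0, 6, 0, 0, 0], [0, 0, 0, 6, 0, 0, 0]])

```text
clock: 10.85
position: [0.6166, -0.0621, 0.1897]
ee_rot: [1.337, 1.121, -1.337]
force: [-0.2, -0.2, -0.1]
width: 0.005
```

>>> arm_command(motion=[[0, 0, 0, 4, 0, 0, 0], [0, 0, 0, 4, 0, 0, 0], [0, 0, 0, 3, 0, 0, 0], [0, 0, 0, 0, 0, 0, 0]])

```text
clock: 11.35
position: [0.6147, -0.0728, 0.1897]
ee_rot: [1.337, 1.121, -1.337]
force: [-0.1, 0.0, 0.5]
width: 0.006
```

```bash
python3 - <<'E'
from h import *
report(("wrist","top","scene"))
g,Rm,o=cam("scene");cv2.imwrite("pics/s5.png",cv2.resize(g["frame"][140:320,60:360,::-1],None,fx=2.6,fy=2.6,interpolation=cv2.INTER_CUBIC))
E
```

```text
t 11.35 tcp XY [618.2  32.9] z 0.1897 F [-0.1  0.   0.5] w 0.5
wrist wood 14798 [452. 269.] XY [634.2 -33. ] [34.  99.7] relyaw -0.4
wrist wood 364 [478. 343.] XY [600.5 -53.2] [ 1.7 54.5] relyaw 0.0
scene wood 566 [187. 229.] XY [624.2 -54.1] [ 56.7 154.7] relyaw 3.6
```

>>> arm_command(motion=[[0, 0, 0, 2, 0, 0, 0], [0, 0, 0, 2, 0, 0, 0], [0, 0, 0, 2, 0, 0, 0]])

```text
clock: 11.92
position: [0.6137, -0.0784, 0.1898]
ee_rot: [1.337, 1.121, -1.337]
force: [0.6, 1.5, 0.8]
width: 0.004
```

>>> arm_command(motion=[[0, 0, 0, 1, 0, 0, 0], [0, 0, 0, 1, 0, 0, 0]])

```text
clock: 12.18
position: [0.6134, -0.0803, 0.1897]
ee_rot: [1.337, 1.121, -1.337]
force: [0.0, 1.4, 0.5]
width: 0.004
```

>>> arm_command(motion=[[0, 0, 0, 1, 0, 0, 0], [0, 0, 0, 1, 0, 0, 0]])

```text
clock: 12.42
position: [0.6131, -0.0823, 0.1897]
ee_rot: [1.337, 1.121, -1.337]
force: [-0.4, 0.9, 0.4]
width: 0.002
```

>>> arm_command(motion=[[0, 0, 0, 1, 0, 0, 0], [0, 0, 0, 0, 0, 0, 0]])

```text
clock: 12.68
position: [0.6128, -0.0834, 0.1897]
ee_rot: [1.337, 1.121, -1.337]
force: [-0.2, 0.6, 0.3]
width: 0.005
```

>>> arm_command(motion=[[0, 0, 0, 1, 0, 0, 0], [0, 0, 0, 1, 0, 0, 0]])

```text
clock: 12.92
position: [0.6125, -0.0852, 0.1897]
ee_rot: [1.337, 1.121, -1.337]
force: [0.7, 1.0, -0.1]
width: 0.005
```

>>> arm_command(motion=[[0, 0, 0, 1, 0, 0, 0]])

```text
clock: 13.05
position: [0.6123, -0.0863, 0.1897]
ee_rot: [1.337, 1.121, -1.337]
force: [-0.5, 0.9, 0.6]
width: 0.004
```

```bash
python3 - <<'E'
from h import *
report(("wrist","scene"))
g,Rm,o=cam("scene");cv2.imwrite("pics/s5.png",cv2.resize(g["frame"][170:300,110:330,::-1],None,fx=3.5,fy=3.5,interpolation=cv2.INTER_CUBIC))
E
```

```text
t 13.05 tcp XY [618.1  19.2] z 0.1897 F [-0.5  0.9  0.6] w 0.4
wrist wood 14790 [452. 269.] XY [634.1 -47.2] [34.  98.8] relyaw -0.4
wrist wood 366 [477. 343.] XY [600.5 -66.6] [ 1.7 55. ] relyaw 0.0
scene wood 560 [183. 228.] XY [623.8 -61. ] [ 54.8 140.3] relyaw 2.5
```

View pics/s5.png

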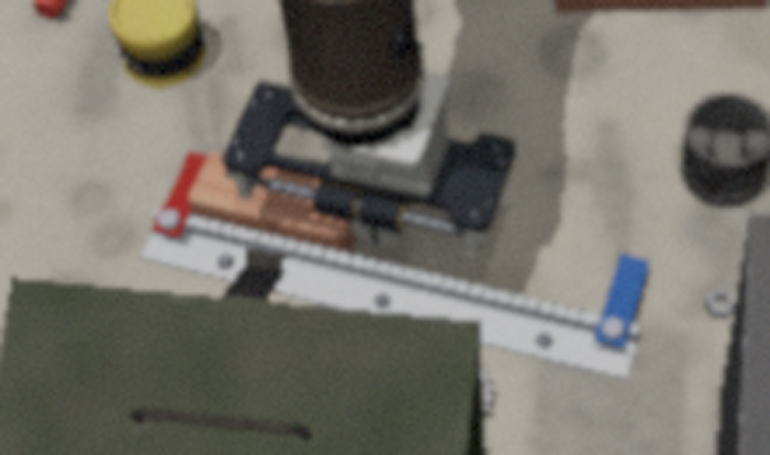

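>>> arm_command(motion=[[0, 0, 0, 1, 0, 0, 0]])

```text
clock: 13.32
position: [0.6122, -0.0867, 0.1897]
ee_rot: [1.337, 1.122, -1.336]
force: [0.1, 4.6, 0.3]
width: 0.007
```

>>> arm_command(motion=[[0, 0, 0, 1, 0, 0, 0]])

```text
clock: 13.45
position: [0.6121, -0.087, 0.1898]
ee_rot: [1.338, 1.123, -1.335]
force: [0.2, 6.6, 0.7]
width: 0.003
```

>>> arm_command(motion=[[0, 0, 0, 1, 0, 0, 0]])

```text
clock: 13.58
position: [0.612, -0.0871, 0.1898]
ee_rot: [1.338, 1.124, -1.334]
force: [0.5, 8.0, 1.4]
width: 0.004
```

>>> arm_command(motion=[[0, 0, 0, -4, 0, 0, 0], [0, 0, 0, -10, 0, 0, 0], [0, 0, -35, 0, 0, 0, 0], [0, 0, -35, 0, 0, 0, 0], [0, 0, 0, 0, 0, 0, 0]])

```text
clock: 14.2
position: [0.5431, -0.0627, 0.1896]
ee_rot: [1.334, 1.123, -1.339]
force: [0.6, 0.4, -0.2]
width: 0.006
```

>>> arm_command(motion=[[40, 0, 0, 28, 0, 0, 0], [40, 0, 0, 28, 0, 0, 0], [40, 0, 0, 28, 0, 0, 0], [40, 0, 10, 0, 0, 0, 0], [40, 0, 10, 0, 0, 0, 0]])

```text
clock: 14.82
position: [0.5518, -0.1491, 0.1899]
ee_rot: [1.338, 1.121, -1.336]
force: [0.5, 1.1, 1.1]
width: 0.431
```

```bash
python3 - <<'E'
from h import *
report(("wrist","scene"))
g,Rm,o=cam("wrist");cv2.imwrite("pics/w6.png",g["frame"][:,:,::-1])
E
```

```text
t 14.82 tcp XY [569.1 -53. ] z 0.1899 F [0.5 1.1 1.1] w 39.5
wrist wood 37282 [295. 184.] XY [623.  -65.7] [ 52.7 132.8] relyaw 2.7
wrist red 4790 [464. 156.] XY [ 629.3 -129.8] [21.7 71.9] relyaw 89.4
scene wood 932 [188. 226.] XY [626.4 -59.6] [ 63.5 142.2] relyaw 1.0
```

View pics/w6.png

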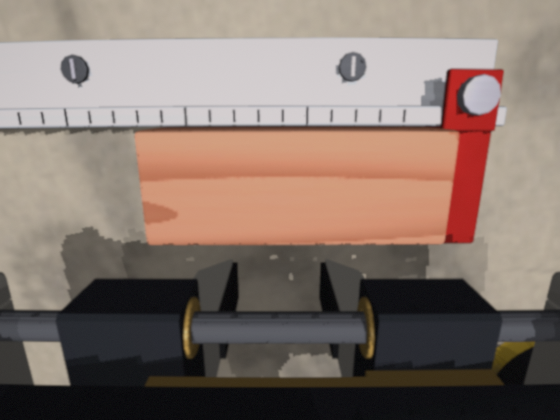

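>>> arm_command(motion=[[40, 0, 5, 0, 0, 0, 0], [40, 0, 5, 0, 0, 0, 0], [40, 0, 3, 0, 0, 0, 0], [40, 0, 2, 0, 0, 0, 0]])

```text
clock: 15.48
position: [0.5653, -0.152, 0.1897]
ee_rot: [1.337, 1.121, -1.337]
force: [-1.0, -0.0, 0.6]
width: 0.433
```

>>> arm_command(motion=[[40, 0, 1, 0, 0, 0, 0], [40, 0, 1, 0, 0, 0, 0]])

```text
clock: 15.72
position: [0.5671, -0.1524, 0.1897]
ee_rot: [1.337, 1.121, -1.337]
force: [0.7, 0.3, -0.1]
width: 0.435
```

>>> arm_command(motion=[[40, 0, 1, 0, 0, 0, 0], [40, 0, 1, 0, 0, 0, 0]])

```text
clock: 15.98
position: [0.5691, -0.1527, 0.1898]
ee_rot: [1.337, 1.121, -1.337]
force: [-1.2, 0.3, -0.8]
width: 0.441
```

>>> arm_command(motion=[[40, 0, 1, 0, 0, 0, 0], [40, 0, 1, 0, 0, 0, 0]])

```text
clock: 16.23
position: [0.5701, -0.1529, 0.1895]
ee_rot: [1.336, 1.123, -1.339]
force: [-6.9, 1.6, 5.2]
width: 0.433
```

>>> arm_command(motion=[[40, 0, 1, 0, 0, 0, 0]])

```text
clock: 16.35
position: [0.5704, -0.1529, 0.1894]
ee_rot: [1.335, 1.125, -1.34]
force: [-9.6, 1.3, 8.5]
width: 0.437
```

>>> arm_command(motion=[[40, 0, 1, 0, 0, 0, 0]])

```text
clock: 16.48
position: [0.5708, -0.1529, 0.1892]
ee_rot: [1.334, 1.126, -1.341]
force: [-14.6, 3.2, 9.6]
width: 0.436
```

>>> arm_command(motion=[[40, 0, -4, 0, 0, 0, 0], [40, 0, -16, 0, 0, 0, 0], [40, -40, -20, 0, 0, 0, 0], [40, -60, 0, 0, 0, 0, 0], [40, 0, 0, 0, 0, 0, 0]])

```text
clock: 17.1
position: [0.5355, -0.1467, 0.2944]
ee_rot: [1.341, 1.113, -1.331]
force: [0.0, -0.4, -0.7]
width: 0.436
```

```bash
python3 - <<'E'
from h import *
report(("wrist","top","scene"))
g,Rm,o=cam("wrist");cv2.imwrite("pics/w7.png",cv2.resize(g["frame"][0:280,130:503,::-1],None,fx=2.1,fy=2.1,interpolation=cv2.INTER_CUBIC))
E
```

```text
t 17.1 tcp XY [552.7 -53.4] z 0.2944 F [ 0.  -0.4 -0.7] w 40.1
wrist wood 283 [397. 115.] XY [ 629.1 -124.5] [21.  68.6] relyaw 89.2
wrist wood 12853 [287. 131.] XY [622.2 -59.4] [ 47.9 119. ] relyaw 0.0
wrist red 2085 [389. 124.] XY [ 628.6 -129.7] [21.3 71. ] relyaw 88.3
scene wood 873 [187. 227.] XY [624.1 -60.3] [ 54.2 142. ] relyaw 2.5
```

View pics/w7.png

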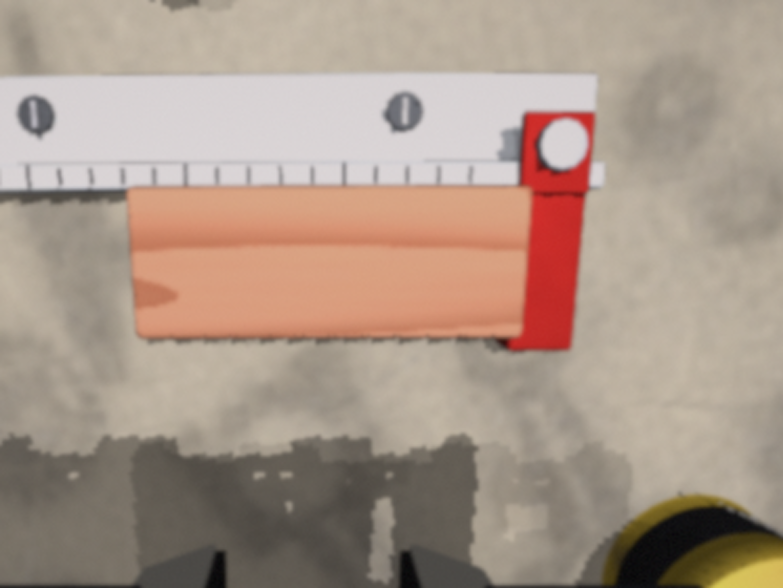

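>>> arm_command(motion=[[0, 0, 0, -48, 0, 0, 0], [0, 0, 34, -48, 0, 0, 0], [0, 0, 35, 0, 0, 0, 0], [0, 40, 0, 0, 0, 0, 0], [0, 35, 0, 0, 0, 0, 0]])

```text
clock: 17.92
position: [0.6181, -0.0638, 0.2119]
ee_rot: [1.336, 1.123, -1.338]
force: [0.2, -0.5, -0.7]
width: 0.004
```

```bash
python3 - <<'E'
from h import *
report(("wrist",));goal([.6,0,.19],-9.8)
E
```

```text
t 17.93 tcp XY [619.9  42.4] z 0.2119 F [ 0.2 -0.5 -0.7] w 0.4
wrist wood 15472 [466. 264.] XY [627.4 -43. ] [45.8 99.9] relyaw -0.1
pos [616.  -63.9 207.3] shift now-axes [ 17.5 -26.7 -60.1] turn [-0.21  0.06  0.5 ]
tool axes cols
 [[-0.009  0.985 -0.174]
 [ 0.    -0.174 -0.985]
 [-1.    -0.009  0.001]]
```

>>> arm_command(motion=[[0, 15, 0, 0, 0, 0, 0], [0, 0, 0, 8, 0, 0, 0], [0, 0, 0, 8, 0, 0, 0], [0, 0, 0, 3, 0, 0, 0], [0, 0, 0, 1, 0, 0, 0]])

```text
clock: 18.6
position: [0.615, -0.0841, 0.2005]
ee_rot: [1.338, 1.12, -1.337]
force: [-0.6, -0.4, 0.6]
width: 0.007
```

>>> arm_command(motion=[[0, 0, 0, 1, 0, 0, 0], [0, 0, 0, 1, 0, 0, 0]])

```text
clock: 18.85
position: [0.6145, -0.0854, 0.1999]
ee_rot: [1.337, 1.121, -1.337]
force: [0.1, -0.2, -0.4]
width: 0.004
```

>>> arm_command(motion=[[0, 0, 0, 1, 0, 0, 0]])

```text
clock: 18.98
position: [0.6143, -0.0864, 0.1997]
ee_rot: [1.337, 1.121, -1.337]
force: [-0.1, 0.1, -0.2]
width: 0.002
```

>>> arm_command(motion=[[0, 0, 0, 1, 0, 0, 0]])

```text
clock: 19.1
position: [0.6141, -0.0875, 0.1997]
ee_rot: [1.337, 1.121, -1.337]
force: [-0.4, 0.0, -0.7]
width: 0.001
```

>>> arm_command(motion=[[0, 0, 0, 1, 0, 0, 0]])

```text
clock: 19.23
position: [0.614, -0.0879, 0.1997]
ee_rot: [1.337, 1.122, -1.336]
force: [0.3, 4.3, 0.9]
width: 0.004
```

>>> arm_command(motion=[[0, 0, 0, 1, 0, 0, 0]])

```text
clock: 19.35
position: [0.614, -0.0881, 0.1998]
ee_rot: [1.338, 1.123, -1.335]
force: [0.4, 6.5, 0.8]
width: 0.004
```

>>> arm_command(motion=[[0, 0, 0, 1, 0, 0, 0]])

```text
clock: 19.48
position: [0.6139, -0.0883, 0.1999]
ee_rot: [1.338, 1.124, -1.334]
force: [1.0, 9.4, 0.7]
width: 0.004
```

>>> arm_command(motion=[[0, 0, 0, -4, 0, 0, 0], [0, 0, 0, -16, 0, 0, 0], [0, -60, 0, 0, 0, 0, 0], [0, -60, 0, 0, 0, 0, 0], [0, 0, -40, 50, 0, 0, 0]])

```text
clock: 20.1
position: [0.5741, -0.108, 0.3251]
ee_rot: [1.34, 1.117, -1.322]
force: [-0.1, -1.5, -0.4]
width: 0.002
```

>>> arm_command(motion=[[0, 0, -30, 50, 0, 0, 0], [0, 0, 0, 0, 0, 0, 0]])

```text
clock: 20.35
position: [0.5291, -0.16, 0.3198]
ee_rot: [1.339, 1.117, -1.345]
force: [1.2, -0.2, 0.2]
width: 0.005
```

```bash
python3 - <<'E'
from h import *
report(("wrist","top","scene"))
g,Rm,o=cam("wrist");cv2.imwrite("pics/w8.png",cv2.resize(g["frame"][0:280,130:503,::-1],None,fx=2.1,fy=2.1,interpolation=cv2.INTER_CUBIC))
m=masks(g["frame"])
# block long-edge (fence side) vs fence top front edge, from depth, per Y slice
p=depth_world(g,Rm,o,g["range_z"]>0);a=np.radians(-9.8)
f=np.c_[p[:,0]*np.cos(a)+p[:,1]*np.sin(a),-p[:,0]*np.sin(a)+p[:,1]*np.cos(a),p[:,2]]
for y in np.arange(-.115,.03,.02):
    q=f[abs(f[:,1]-y)<.008];b=q[(q[:,2]>.034)&(q[:,2]<.042)&(q[:,0]>.58)&(q[:,0]<.66)];e=q[(q[:,2]>.015)&(q[:,2]<.021)&(q[:,0]>.63)&(q[:,0]<.66)]
    print(round(y,3),"block X",np.round(np.percentile(b[:,0],[1,99]),4) if len(b)>20 else None,"fence",np.round(np.percentile(e[:,0],[2,98]),4) if len(e)>20 else None)
b=f[(f[:,2]>.034)&(f[:,2]<.042)&(f[:,0]>.59)&(f[:,0]<.65)&(abs(f[:,1]+.05)<.09)]
print("block Y",np.percentile(b[:,1],[.5,99.5]))
r=f[(f[:,2]>.017)&(f[:,2]<.023)&(f[:,0]>.592)&(f[:,0]<.635)&(f[:,1]<-.09)&(f[:,1]>-.16)]
print("stop Y",np.percentile(r[:,1],[1,99]))
for t in["dark_piston","grease_tin","gear","spring","nut"]:
    print(t,[(np.round(d["point"],3).tolist(),round(d["p"],2)) for d in pinpoint("top",t)+pinpoint("scene",t)])
E
```

```text
t 20.35 tcp XY [548.6 -67.6] z 0.3198 F [ 1.2 -0.2  0.2] w 0.4
wrist wood 278 [367. 100.] XY [ 628.7 -126.2] [21.4 69. ] relyaw 88.6
wrist wood 10878 [265. 119.] XY [622.8 -59.5] [ 49.8 119.1] relyaw 0.1
wrist red 1886 [359. 113.] XY [ 628.7 -129.8] [20.9 70.7] relyaw 88.7
scene wood 879 [187. 227.] XY [630.5 -60.1] [ 70.6 142.5] relyaw 4.5
-0.115 block X [0.5993 0.643 ] fence [0.6445 0.6589]
-0.095 block X [0.5993 0.643 ] fence [0.6445 0.6517]
-0.075 block X [0.5993 0.643 ] fence [0.6446 0.651 ]
-0.055 block X [0.5995 0.6431] fence [0.6446 0.651 ]
-0.035 block X [0.5995 0.6432] fence [0.6447 0.6512]
-0.015 block X [0.5997 0.6434] fence [0.6449 0.6513]
0.005 block X [0.5998 0.6429] fence [0.6437 0.6515]
0.025 block X None fence [0.6439 0.6517]
block Y [-1.18383474e-01  5.26033362e-06]
stop Y [-0.14100348 -0.12103142]
dark_piston [([0.521, 0.16, -0.001], 0.56), ([0.525, 0.161, -0.002], 0.71), ([0.642, -0.077, -0.001], 0.65)]
grease_tin [([0.457, -0.278, 0.001], 0.58), ([0.464, -0.284, 0.0], 0.97)]
gear [([0.734, -0.025, -0.0], 0.56), ([0.735, -0.02, -0.002], 0.58), ([0.459, -0.284, -0.0], 0.38)]
spring [([0.707, -0.142, 0.001], 0.79), ([0.611, -0.234, -0.002], 0.65)]
nut [([0.646, 0.163, 0.002], 0.54), ([0.607, -0.238, 0.001], 0.7), ([0.645, 0.159, -0.001], 0.63)]
```

View pics/w8.png

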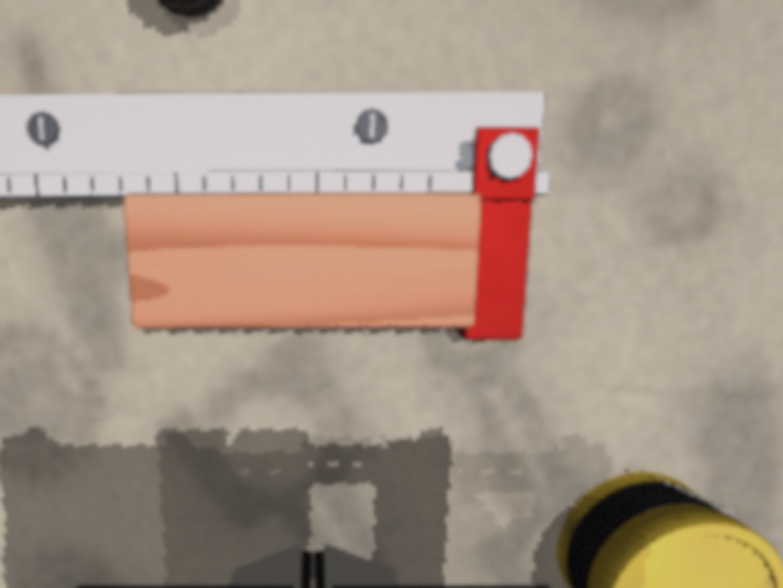

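```bash
python3 -c "
from cell import arm
print(arm.sign_off())"
```

```text
the job is handed in; nothing more can be done
None
```

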